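# Tidy the loose stationery into its trays

### The arm

A 6-joint arm with a two-finger parallel gripper is mounted at the origin on the work surface. World frame = base frame: x ahead of the robot, y to its left, z up, the work surface at z = 0. Lengths are in mm, angles in rad, forces in N, time in s.
With the tool pointing down it reaches from about 275 to 775 mm from the base axis. Payload 14.6 kg.
Tool frame: the origin (TCP) lies on the centre line of the jaws, within the pads' length; the fingertips stand 25 mm ahead of it and the grasp point (between the pads) lies 6 mm ahead of it; z points along the fingers, y is the line along which they close (so a half turn about z gives the same grasp; the last joint's range is limited). The gripper opens to 85 mm and grips with 20 to 120 N. Pads are 22 mm wide; open, the fingers measure 114 mm over their backs; the gripper's body (76 mm by 85 mm) begins 54 mm behind the grasp point. The pads swing forward as they close: fully open they stand 13 mm farther back than shut.
Start: joints at [1.002, 0.263, -0.048, 1.259, 0, 1.415], TCP at [211.103, 480.691, 256.278] pointing down, gripper open.
Joint ranges: [-2.65, 2.65], [-0.89, 1.7], [-1.18, 1.37], [-2.13, 2.11], [-1.35, 1.29], [-3.14, 3.14]. Speed limits (rad/s): [1.89, 1.89, 2.57, 2.79, 3.14, 3.14].

### API

Orientations are given as a unit quaternion [x, y, z, w].
In Python, from bench import r, viewer, ticket gives the robot as it stands.
- The arm moves only by the tool play_rows, never from a script. Its argument "deltas" is a list of rows, each an object with "slide": the shift along the tool's x, y, z normalised to -1 to 1, where 1 is 0.05 m, a list of three; "rot": the turn, a rotation vector about the tool's x, y, z normalised to -1 to 1, where 1 is 0.08 rad, a list of three. A call has exactly 8 rows; each row shifts and turns the commanded pose from where the row before left it, along the tool's axes as they then stand; what a row does not reach is not made up. A row lasts 1/8 s, in which the tool goes at most 62.5 mm and 10.7 degrees, less where a joint would pass 70% of its speed; a pose out of reach is approached as far as the arm can. A call with a number of a shift or a turn outside -1 to 1 is refused whole. A call with a gripper value outside its range is refused whole. "grip" is the closure, from 0 (fully open) to 1 (shut), set as the call begins (left out, the last holds). The fingers move at their own pace and stop on an object; "squeeze" is the grip in N (left out, the last holds). Time passes only in rows, so rows that do not move let the fingers close, or fill a call up. It gives the time, the measured TCP pose, the force, the opening and the grip force at its end, in the units of the state.
- r.sense(): the state, without advancing time (a new reading comes with each control period).
- viewer.snapshot(name): name is "side" or "top"; returns a dict with "image" (400x640x3 uint8, red, green, blue), "fov_y" (degrees; the focal length in pixels is half the picture's height over the tangent of half this angle, whatever the lens; pixels are square), "cx", "cy" (the principal point, pixels), "T" (4x4, takes a point from camera to world coordinates). Camera axes: x right, y up, looking along -z (the intrinsics and any distortion apply to the point x, -y, -z); pixel columns grow to the right and rows downward; lengths in mm; the calibration is good to about 2 mm. A picture is of the moment at which its call begins. There is no depth.
- ticket.close_job(): hands the job in; it is judged then, once.
The state is a dict: "time": time; "joint_pos": joint angles; "joint_vel": joint speeds; "joint_efforts": joint torques, N m; "position": TCP position; "ee_rot": TCP orientation; "wrist_force": force on the tool from outside, world axes, zero at the start; "ft_torque": the same for the moment, N m; "width": finger opening in mm; "finger_force": force on a finger pad.
Only numpy, scipy, OpenCV 4.12 (cv2) and the standard library are available. Lean on these libraries where they do the work, as an engineer would, in place of code of your own. Each camera call takes 0.05 s, during which the arm holds its last target. There are 200 camera calls.

### The job

Clear up the desk: take the loose glue stick, highlighter, battery and tape roll, one after another, and lay each flat in the organiser tray that already holds things of its kind, on the tray's floor beside them; the glue stick, highlighter and battery should lie the same way as the ones already there. Set them down rather than dropping them, and leave the mouse and the stapler where they are.

Things in the scene. Friction and masses are not known exactly. Their poses are not given: they have to be found in the camera images.
- glue_mid (a point): Loose glue stick lying on the desk: white barrel, red cap towards its +x and red twist foot, a cylinder 22 mm in diameter and 90 mm long (about 28 g). Point: its centre, 11 mm above what it lies on. x: its length; it can roll about x, so take only the direction of its x, seen from above.
- highlighter_mid (a point): Loose yellow highlighter lying flat on the desk: flat barrel with a black cap towards its +x, 118 mm long (x), 24 mm wide (y), 16 mm thick (z) (about 20 g). Point: its centre, 8 mm above what it lies on.
- battery_mid (a point): Loose AA battery lying on the desk: blue sleeve, white band and small steel tip at its +x end, a cylinder 14.5 mm in diameter and 50.5 mm long (about 26 g). Point: its centre, 7.25 mm above what it lies on. x: its length; it can roll about x.
- tape_mid (a point): Loose roll of tan sticky tape on a cardboard core, lying flat on the desk: ring 48 mm outside, 26 mm inside, 19 mm high (about 24 g). Point: its centre, 9.5 mm above what it lies on. z: its axis, up; its turn about z is of no matter.
- glue_tray: Grey open organiser tray, 146 mm along its x, 130 mm along its y, 28 mm high, walls and floor 3 mm thick (inside 140 x 124 mm, floor 3 mm above the desk). It stands on non-slip feet and does not shift. Origin: centre of its underside, on the desk. Two glue sticks, part of the tray, lie along x against its +y wall; beside them a strip 78 mm wide is free along x, from y = -62 to +16 mm, centred on y = -23 mm.
- highlighter_tray: Grey open organiser tray, 146 mm along its x, 130 mm along its y, 28 mm high, walls and floor 3 mm thick (inside 140 x 124 mm, floor 3 mm above the desk). It stands on non-slip feet and does not shift. Origin: centre of its underside, on the desk. A green and an orange highlighter, part of the tray, lie along x against its +y wall; beside them a strip 74 mm wide is free along x, from y = -62 to +12 mm, centred on y = -25 mm.
- battery_tray: Grey open organiser tray, 146 mm along its x, 130 mm along its y, 28 mm high, walls and floor 3 mm thick (inside 140 x 124 mm, floor 3 mm above the desk). It stands on non-slip feet and does not shift. Origin: centre of its underside, on the desk. Five blue AA batteries, part of the tray, lie along x in rows against its +y wall; beside them a strip 78 mm wide is free along x, from y = -62 to +16 mm, centred on y = -23 mm.
- tape_tray: Grey open organiser tray, 146 mm along its x, 130 mm along its y, 28 mm high, walls and floor 3 mm thick (inside 140 x 124 mm, floor 3 mm above the desk). It stands on non-slip feet and does not shift. Origin: centre of its underside, on the desk. Two rolls of tan tape, part of the tray, lie flat side by side against its +y wall; beside them a strip 75 mm wide is free along x, from y = -62 to +13 mm, centred on y = -24 mm.
- mouse_mid (a point): Black (in bright light dark grey) rounded computer mouse, loose, 106 x 62 x 35 mm, length along x. Point: its centre, 17 mm above the desk. To be left alone.
- stapler_mid (a point): Black stapler with a red arm, loose, 124 mm long (x), 36 mm wide, 53 mm high. Point: its centre, 25 mm above the desk. To be left alone.

How it is judged:
By the outcome, as a careful person would: the job done as asked, in the order asked, and still so for the second after the job is handed in, with the robot touching nothing.
It also fails if it takes over 80 s, if anything falls off the work surface, if the arm or the gripper's body presses on something with over 40 N, if the wrist force passes 120 N, or if a joint passes its speed limit or range.

## Working session

There is one attempt and no reset: what is moved stays moved. The work goes in short steps, Python scripts to look and compute and a tool call to move; the robot and the scene stay as the last step left them, time stands still between calls to the robot, and variables do not carry over. Pictures are saved under pics/ and viewed, at most 14 in all, crops included, and the job is handed in when it is done.

Besides the shell and the picture viewer there is one more tool, called after "Request:" by a JSON object that holds its "method" and its "body". play_rows: Moves the arm, as the interface text tells. Scaled input: -1 to 1 covers 0.05 m each way for a shift and 0.08 rad each way for a turn. Its arguments: {"type":"object","properties":{"deltas":{"type":"array","items":{"type":"object","properties":{"slide":{"type":"array","items":{"type":"number"}},"rot":{"type":"array","items":{"type":"number"}}}}},"grip":{"type":"number"},"squeeze":{"type":"number"}},"required":["deltas"]}

```bash
ls; mkdir -p pics
python3 - <<'E'
from bench import r, viewer
import cv2,numpy as np
for n in("side","top"):
    s=viewer.snapshot(n);cv2.imwrite(f"pics/{n}0.png",s["image"][:,:,::-1]);print(n,{k:v for k,v in s.items() if k!="image"})
print(r.sense())
E
```

```text
pics
side {'fov_y': 45.77915411881778, 'cx': 322.6771332602336, 'cy': 206.07146133068733, 'T': array([[ 9.35647068e-01,  1.94557560e-01, -2.94468877e-01,
         2.43584072e+02],
       [-3.52913181e-01,  5.06039291e-01, -7.87004779e-01,
        -7.26103622e+02],
       [-4.10490733e-03,  8.40280663e-01,  5.42136106e-01,
         5.75547630e+02],
       [ 0.00000000e+00,  0.00000000e+00,  0.00000000e+00,
         1.00000000e+00]])}
top {'fov_y': 50.76117112509578, 'cx': 312.4664410539822, 'cy': 200.3422162183369, 'T': array([[-1.06468818e-02,  9.81495855e-01, -1.91187161e-01,
         3.59506626e+02],
       [-9.99936269e-01, -9.73235722e-03,  5.72180177e-03,
         1.16667211e+00],
       [ 3.75522297e-03,  1.91235896e-01,  9.81536923e-01,
         8.94603556e+02],
       [ 0.00000000e+00,  0.00000000e+00,  0.00000000e+00,
         1.00000000e+00]])}
{'time': 0.1, 'joint_pos': array([ 1.00172990e+00,  2.63492630e-01, -4.88724020e-02,  1.25938803e+00,
        4.52423070e-06,  1.41553468e+00]), 'joint_vel': array([-7.91074167e-04,  5.71064730e-04,  2.31147616e-03,  2.99143158e-06,
        1.07413602e-04,  6.25270404e-05]), 'joint_efforts': array([ 2.93989840e-03, -6.38578463e+01,  3.85060823e+01,  1.00300106e-02,
       -1.38636174e-04, -2.39240273e-05]), 'position': array([210.96715116, 480.51004021, 255.86446899]), 'ee_rot': array([ 2.05429323e-01,  9.78671837e-01, -4.46536484e-04, -1.71600767e-04]), 'wrist_force': array([-0.46646433,  0.82070547, -0.29841763]), 'ft_torque': array([-0.06262312,  0.01793431,  0.0187688 ]), 'finger_force': 0.0, 'width': 84.91924320001543}
```

View pics/top0.png

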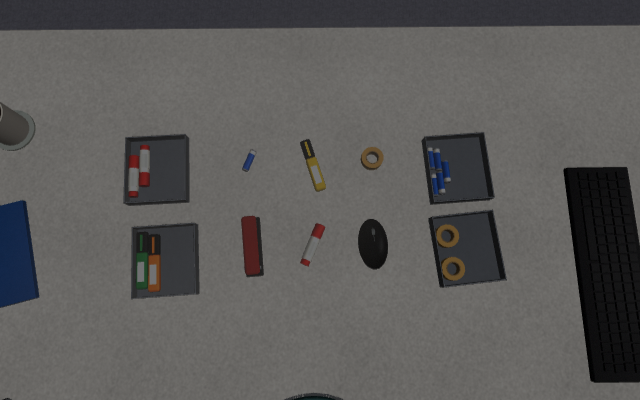

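View pics/side0.png

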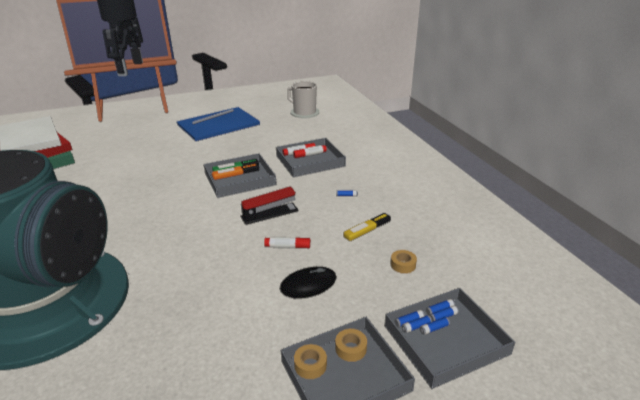

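The top view shows the glue tray at about (156,170), the highlighter tray at (165,260), the battery tray at (457,168) and the tape tray at (467,248). The loose items are the glue at (313,245), highlighter (313,165), battery (249,160) and tape (372,157). The stapler is at (252,246) and the mouse at (373,244). The side view agrees. Next I'll zoom in for cap directions and measure.

```bash
cat > h.py <<'E'
import cv2,numpy as np
from bench import r, viewer
def cast(s,uv,z):
    f=200/np.tan(np.radians(s["fov_y"]/2)); uv=np.atleast_2d(uv).astype(float)
    d=np.c_[(uv[:,0]-s["cx"])/f,-(uv[:,1]-s["cy"])/f,-np.ones(len(uv))]@s["T"][:3,:3].T
    o=s["T"][:3,3]; return o+d*((z-o[2])/d[:,2])[:,None]
def blobs(s,fn,amin=20):
    h=cv2.cvtColor(s["image"],cv2.COLOR_RGB2HSV).astype(int)
    m=cv2.morphologyEx(fn(*cv2.split(h.astype(np.int32))).astype(np.uint8),cv2.MORPH_CLOSE,np.ones((3,3)))
    c,_=cv2.findContours(m,cv2.RETR_EXTERNAL,cv2.CHAIN_APPROX_NONE)
    return [k[:,0,:] for k in c if cv2.contourArea(k)>amin]
E
python3 - <<'E'
from h import *
import pickle
s=viewer.snapshot("top");pickle.dump(s,open("top.pkl","wb"))
im=s["image"][:,:,::-1]
a=cv2.resize(im[130:300,120:260],None,fx=3.5,fy=3.5,interpolation=cv2.INTER_CUBIC)
b=cv2.resize(im[130:300,230:330],None,fx=3.5,fy=3.5,interpolation=cv2.INTER_CUBIC)[:, :]
a=cv2.resize(im[130:300,120:200],None,fx=3.5,fy=3.5,interpolation=cv2.INTER_CUBIC)
c=cv2.resize(im[130:210,420:460],None,fx=3.5,fy=3.5,interpolation=cv2.INTER_CUBIC)
c=cv2.copyMakeBorder(c,0,a.shape[0]-c.shape[0],0,0,cv2.BORDER_CONSTANT)
cv2.imwrite("pics/crop1.png",np.clip(np.hstack([a,b,c])*1.6,0,255))
print(np.hstack([a,b,c]).shape)
# gray trays: darker than desk
for k in blobs(s,lambda h,S,v:(v<95)&(v>40),1500):
    R=cv2.minAreaRect(k); p=cast(s,cv2.boxPoints(R),28); print("dark",np.round(R[0]),np.round(p[:,:2]).tolist(),np.linalg.norm(p[0]-p[1]).round(),np.linalg.norm(p[1]-p[2]).round())
fn={"red":lambda h,S,v:((h<6)|(h>174))&(S>150)&(v>50),"yellow":lambda h,S,v:(abs(h-24)<5)&(S>150)&(v>90),"blue":lambda h,S,v:(abs(h-114)<8)&(S>140)&(v>50),"tan":lambda h,S,v:(abs(h-16)<5)&(S>90)&(v>50)}
for n,f in fn.items():
    for k in blobs(s,f,8):
        R=cv2.minAreaRect(k); print(n,np.round(R[0],1),np.round(R[1],1),round(R[2]),cast(s,R[0],10)[0].round())
E
```

```text
(595, 770, 3)
dark [164. 260.] [[484.0, 376.0], [485.0, 234.0], [332.0, 224.0], [331.0, 361.0]] 142.0 153.0
dark [468. 248.] [[492.0, -248.0], [509.0, -390.0], [360.0, -395.0], [344.0, -258.0]] 143.0 149.0
dark [ 13. 253.] [[527.0, 677.0], [538.0, 596.0], [327.0, 542.0], [317.0, 620.0]] 82.0 218.0
dark [156. 170.] [[678.0, 403.0], [677.0, 261.0], [521.0, 254.0], [522.0, 391.0]] 142.0 156.0
dark [458. 168.] [[666.0, -238.0], [686.0, -379.0], [527.0, -387.0], [509.0, -251.0]] 142.0 159.0
dark [320.  15.] [[1005.0, 710.0], [993.0, -765.0], [917.0, -753.0], [929.0, 700.0]] 1475.0 78.0
red [304.9 261.7] [7.6 4. ] 27 [402.  13.  10.]
red [318.1 230.4] [ 8.9 12.5] 23 [467. -15.  10.]
red [250.7 244.5] [56.8 13. ] 86 [439. 126.  10.]
red [133. 193.] [4. 8.] 90 [552. 380.  10.]
red [143.5 178.5] [13.  9.] 90 [583. 360.  10.]
red [133.5 161. ] [12.  9.] 90 [623. 384.  10.]
red [144.5 146.5] [3. 7.] 90 [656. 362.  10.]
yellow [313.2 165.2] [49.3  9.2] 72 [609.  -7.  10.]
blue [ 13.2 253.1] [102.4  37.9] 84 [426. 620.  10.]
blue [248.5 161. ] [ 5.1 14.8] 24 [620. 134.  10.]
blue [439.8 171.1] [42.7 18.3] 82 [ 594. -281.   10.]
tan [453.  268.5] [23. 22.] 90 [ 385. -294.   10.]
tan [153.  272.5] [33. 10.] 90 [383. 327.  10.]
tan [153.  244.5] [15.  2.] 90 [441. 331.  10.]
tan [447.  235.5] [23. 22.] 90 [ 454. -287.   10.]
tan [371.5 157. ] [20. 21.] 90 [ 627. -134.   10.][ WARN:0@0.576] global loadsave.cpp:1063 imwrite_ Unsupported depth image for selected encoder is fallbacked to CV_8U.
```

View pics/crop1.png

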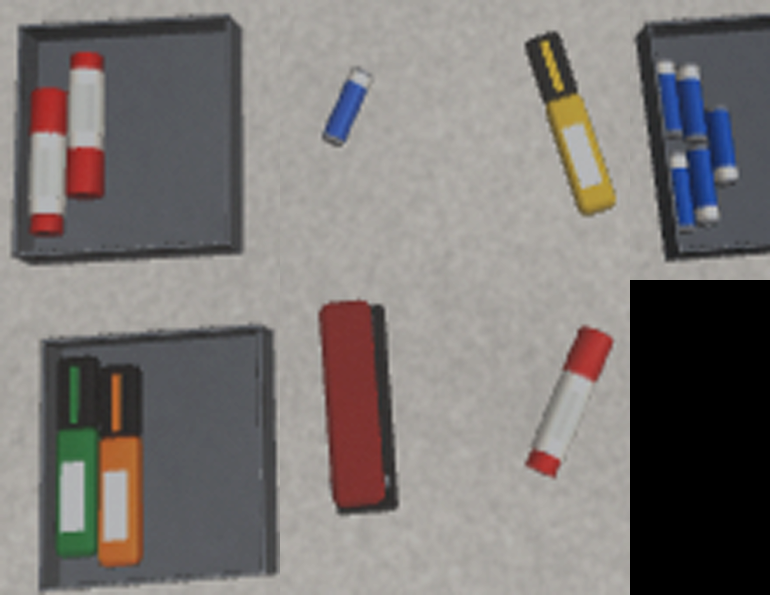

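The crop shows both tray highlighters with their black caps up (+x), and mixed directions for the glue sticks and batteries. All the loose items already have their +x end up the picture. Now the precise measurements.

```bash
cat > meas.py <<'E'
from h import *
import pickle,json
s=pickle.load(open("top.pkl","rb")); cam=s["T"][:3,3]; out={}
ang=lambda d:np.degrees(np.arctan2(d[1],d[0]))
for k in blobs(s,lambda h,S,v:(v<95)&(v>40),1500):
    c=cv2.minAreaRect(k)[0]
    if not(100<c[0]<550 and c[1]>100): continue
    name={(0,0):"glue",(0,1):"highlighter",(1,0):"battery",(1,1):"tape"}[(int(c[0]>312),int(c[1]>210))]
    p28=cast(s,k,28); p0=cast(s,k,0)
    bp=cast(s,cv2.boxPoints(cv2.minAreaRect(k)),28)[:,:2]; m=bp.mean(0)
    yaw=np.radians(5)
    L={}
    for it in range(3):
        ux=np.array([np.cos(yaw),np.sin(yaw)]);uy=np.array([-ux[1],ux[0]]);a=[]
        for key,n,t in(("+x",ux,uy),("-x",-ux,uy),("+y",uy,ux),("-y",-uy,ux)):
            q=p28[:,:2]
            e=np.percentile((q-m)@n,98); sel=((q-m)@n>e-8)&(abs((q-m)@t)<50)
            mid=m+n*e
            P=(p0 if (cam[:2]-mid)@n>5 else p28)[sel][:,:2]
            l=cv2.fitLine(P.astype(np.float32),cv2.DIST_HUBER,0,.01,.01).ravel()
            L[key]=(np.median((P-m)@n)); d=l[:2]*np.sign(l[:2]@t); a.append(np.degrees(np.arctan2(d[1],d[0]))-(90 if key[1]=="x" else 0))
        yaw=np.radians(np.median(a))
    ctr=m+ux*(L["+x"]-L["-x"])/2+uy*(L["+y"]-L["-y"])/2
    print(name,"tray",ctr.round(1),"yaws",np.round(a,1),"size",round(L["+x"]+L["-x"],1),round(L["+y"]+L["-y"],1))
red=np.vstack([k for k in blobs(s,lambda h,S,v:((h<6)|(h>174))&(S>120)&(v>50),8) if 290<k[:,0].mean()<330])
yel=np.vstack([k for k in blobs(s,lambda h,S,v:((abs(h-24)<6)&(S>130)&(v>70))|(v<50),8) if 295<k[:,0].mean()<330 and 130<k[:,1].mean()<195])
blu=np.vstack([k for k in blobs(s,lambda h,S,v:((abs(h-114)<10)&(S>80)),8) if 235<k[:,0].mean()<260])
tan=np.vstack([k for k in blobs(s,lambda h,S,v:(abs(h-16)<6)&(S>90)&(v>50),8) if 350<k[:,0].mean()<390])
for n,k,z in(("glue",red,11),("hl",yel,8),("batt_blue",blu,7),("tape",tan,9.5)):
    P=cast(s,k,z)[:,:2].astype(np.float32); R=cv2.minAreaRect(P); b=cv2.boxPoints(R)
    e=[b[1]-b[0],b[2]-b[1]]; e=max(e,key=np.linalg.norm); e=e*np.sign(e[0])
    u=e/np.linalg.norm(e); t=(P-P.mean(0))@u
    print(n,np.round(R[0],1),np.round(R[1],1),"ang",ang(e).round(1),"tail",(P.mean(0)+u*t.min()).round(1))
E
python3 meas.py
```

```text
highlighter tray [408.  301.9] yaws [3.5 3.5 4.1 3.8] size 145.3 129.3
tape tray [ 426.9 -327.4] yaws [5.8 5.7 5.8 5.7] size 145.4 119.9
glue tray [602.2 330.5] yaws [2.7 2.5 4.3 2.6] size 145.3 129.7
battery tray [ 599.7 -321.2] yaws [3.6 3.8 3.9 3.7] size 144.9 120.0
glue [438.8  -2.4] [20.2 90.1] ang -23.7 tail [397.4  15.3]
hl [611.8  -5.1] [116.7  22.1] ang 17.9 tail [556.2 -22.8]
batt_blue [621.3 135.1] [14.  36.1] ang -22.4 tail [604.7 142. ]
tape [ 627.2 -134. ] [46.2 45.4] ang 89.4 tail [ 626.4 -157.1]
```

```bash
sed -i '0,/(v<95)&(v>40)/s//(v<95)/' meas.py; python3 meas.py | grep tray
```

```text
highlighter tray [408.  301.9] yaws [3.5 3.5 4.1 3.8] size 145.3 129.3
tape tray [ 426.5 -322.8] yaws [6.  5.7 6.1 5.7] size 145.3 128.9
glue tray [602.2 330.5] yaws [2.7 2.5 4.3 2.6] size 145.3 129.7
battery tray [ 599.4 -316.7] yaws [3.6 3.8 4.1 3.7] size 145.0 129.0
```

```bash
cat > go.py <<'E'
import sys,numpy as np
from bench import r
from scipy.spatial.transform import Rotation as R
s=r.sense(); M=R.from_quat(s["ee_rot"]); a=np.degrees(np.arctan2(*M.as_matrix()[1::-1,0])); p=s["position"]
x,y,z,A=map(float,sys.argv[1:5])
d=np.array([x,y,z])-p
print("t",round(s["time"],2),"pos",p.round(1),"ang",round(a,2),"w",round(s["width"],1),"F",s["wrist_force"].round(1),"ff",round(s["finger_force"],1))
print("tilt",np.degrees(M.as_matrix()[:2,2]).round(2))
print("slide units",(M.inv().apply(d)/50).round(3),"rotz units",round(np.radians(-((A-a+180)%360-180))/.08,2))
E
python3 go.py 438.8 -2.4 110 156.3
```

```text
t 0.15 pos [211.  480.5 255.9] ang 156.29 w 85.1 F [-0.  -0.2  0.1] ff 0.0
tilt [-0.03 -0.04]
slide units [-8.056 -7.009  2.923] rotz units -0.0
```

Request:
{"method": "play_rows", "body": {"deltas": [{"slide": [-0.67,-0.58,0.24],"rot": [0,0,0]},{"slide": [-0.67,-0.58,0.24],"rot": [0,0,0]},{"slide": [-0.67,-0.58,0.24],"rot": [0,0,0]},{"slide": [-0.67,-0.58,0.24],"rot": [0,0,0]},{"slide": [-0.67,-0.58,0.24],"rot": [0,0,0]},{"slide": [-0.67,-0.58,0.24],"rot": [0,0,0]},{"slide": [-0.67,-0.58,0.24],"rot": [0,0,0]},{"slide": [-0.67,-0.58,0.24],"rot": [0,0,0]}], "grip": 0.3, "squeeze": 30}}

```text
time: 1.15
position: [363.6, 159.2, 160.0]
ee_rot: [0.205, 0.979, 0.0, 0.0]
wrist_force: [0.8, 0.1, 0.4]
width: 59.9
finger_force: 0.0
```

```bash
python3 go.py 438.8 -2.4 28 156.3
```

```text
t 1.15 pos [363.6 159.2 160. ] ang 156.29 w 59.9 F [0.8 0.1 0.4] ff 0.0
tilt [0.02 0.01]
slide units [-2.676 -2.354  2.639] rotz units -0.0
```

Request:
{"method": "play_rows", "body": {"deltas": [{"slide": [-0.67,-0.59,0.2]},{"slide": [-0.67,-0.59,0.2]},{"slide": [-0.67,-0.59,0.2]},{"slide": [-0.67,-0.59,0.2]},{"slide": [0,0,0.6]},{"slide": [0,0,0.6]},{"slide": [0,0,0.4]},{"slide": [0,0,0.22]}]}}

```text
schema error: expected keys slide, rot
```

Request:
{"method": "play_rows", "body": {"deltas": [{"slide": [0,0,0]},{"slide": [0,0,0]},{"slide": [0,0,0]},{"slide": [0,0,0]},{"slide": [0,0,0]},{"slide": [0,0,0]},{"slide": [0,0,0]},{"slide": [0,0,0]}], "grip": 1, "squeeze": 30}}

```text
schema error: expected keys slide, rot
```

```bash
python3 go.py 603.3 307.5 130 182.7
```

```text
t 1.15 pos [363.6 159.2 160. ] ang 156.29 w 59.9 F [0.8 0.1 0.4] ff 0.0
tilt [0.02 0.01]
slide units [-3.197  4.644  0.601] rotz units -5.76
```

Request:
{"method": "play_rows", "body": {"deltas": [{"slide": [-0.67,-0.59,0.2],"rot": [0,0,0]},{"slide": [-0.67,-0.59,0.2],"rot": [0,0,0]},{"slide": [-0.67,-0.59,0.2],"rot": [0,0,0]},{"slide": [-0.67,-0.59,0.2],"rot": [0,0,0]},{"slide": [0,0,0.6],"rot": [0,0,0]},{"slide": [0,0,0.6],"rot": [0,0,0]},{"slide": [0,0,0.4],"rot": [0,0,0]},{"slide": [0,0,0.22],"rot": [0,0,0]}]}}

```text
time: 2.15
position: [438.0, -1.4, 28.4]
ee_rot: [0.205, 0.979, -0.0, -0.001]
wrist_force: [0.1, 1.2, -0.2]
width: 59.8
finger_force: 0.0
```

```bash
python3 - <<'E'
from h import *
s=viewer.snapshot("side"); cv2.imwrite("pics/side1.png",cv2.resize(s["image"][150:300,200:400,::-1],None,fx=3.5,fy=3.5))
E
python3 go.py 438.8 -2.4 28 156.3
```

```text
t 2.2 pos [437.8  -1.3  27.8] ang 156.29 w 59.8 F [-1.6 -0.1 -2. ] ff 0.0
tilt [-0.1   0.02]
slide units [-0.027 -0.012 -0.005] rotz units -0.0
```

View pics/side1.png

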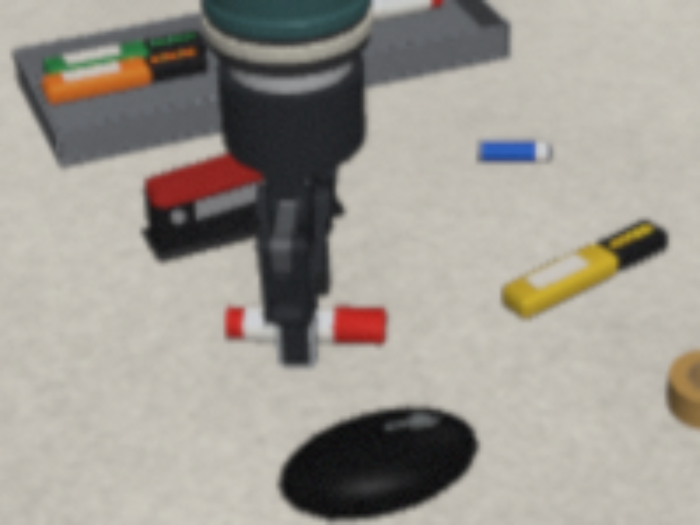

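The fingers straddle the glue stick, near finger at crop (297,340), roughly at mid-barrel. Closing now.

Request:
{"method": "play_rows", "body": {"deltas": [{"slide": [0,0,0],"rot": [0,0,0]},{"slide": [0,0,0],"rot": [0,0,0]},{"slide": [0,0,0],"rot": [0,0,0]},{"slide": [0,0,0],"rot": [0,0,0]},{"slide": [0,0,0],"rot": [0,0,0]},{"slide": [0,0,0],"rot": [0,0,0]},{"slide": [0,0,0],"rot": [0,0,0]},{"slide": [0,0,0],"rot": [0,0,0]}], "grip": 1, "squeeze": 30}}

```text
time: 3.2
position: [438.9, -1.5, 30.0]
ee_rot: [0.205, 0.979, 0.0, 0.001]
wrist_force: [-1.2, 0.1, 5.6]
width: 20.4
finger_force: 29.2
```

```bash
python3 go.py 603.3 307.5 120 182.7
```

```text
t 3.2 pos [438.9  -1.5  30. ] ang 156.3 w 20.4 F [-1.2  0.1  5.6] ff 29.2
tilt [ 0.08 -0.01]
slide units [-0.529  6.98  -1.796] rotz units -5.76
```

Request:
{"method": "play_rows", "body": {"deltas": [{"slide": [0,0,-0.1],"rot": [0,0,0]},{"slide": [0,0,-0.3],"rot": [0,0,-0.82]},{"slide": [0,0,-0.4],"rot": [0,0,-0.82]},{"slide": [0,0,-0.4],"rot": [0,0,-0.82]},{"slide": [0,0,-0.4],"rot": [0,0,-0.82]},{"slide": [0,0,-0.3],"rot": [0,0,-0.82]},{"slide": [0,0,-0.1],"rot": [0,0,-0.82]},{"slide": [0,0,0],"rot": [0,0,-0.82]}]}}

```text
time: 4.2
position: [438.7, -1.4, 130.3]
ee_rot: [-0.024, 1.0, -0.0, 0.001]
wrist_force: [0.5, 0.8, -0.0]
width: 21.0
finger_force: 29.5
```

```bash
python3 go.py 603.3 307.5 120 182.7;python3 - <<'E'
from h import *
s=viewer.snapshot("side"); cv2.imwrite("pics/side2.png",cv2.resize(s["image"][120:270,200:400,::-1],None,fx=3.5,fy=3.5))
E
```

```text
t 4.2 pos [438.7  -1.4 130.3] ang -177.27 w 21.0 F [ 0.5  0.8 -0. ] ff 29.5
tilt [ 0.08 -0.02]
slide units [-3.582  6.015  0.209] rotz units 0.01
```

View pics/side2.png

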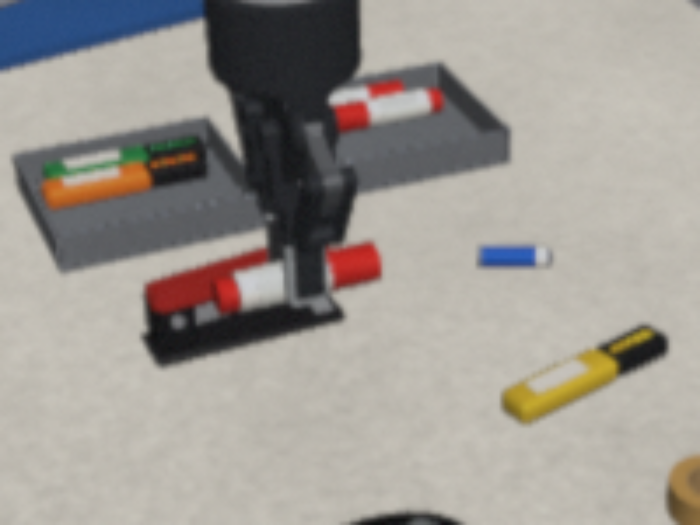

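The glue stick is held level, across the middle of its barrel. Moving it to the tray.

Request:
{"method": "play_rows", "body": {"deltas": [{"slide": [-0.45,0.75,0],"rot": [0,0,0]},{"slide": [-0.45,0.75,0],"rot": [0,0,0]},{"slide": [-0.45,0.75,0],"rot": [0,0,0]},{"slide": [-0.45,0.75,0],"rot": [0,0,0]},{"slide": [-0.45,0.75,0],"rot": [0,0,0]},{"slide": [-0.45,0.75,0],"rot": [0,0,0]},{"slide": [-0.45,0.75,0],"rot": [0,0,0]},{"slide": [-0.43,0.76,0.2],"rot": [0,0,0]}]}}

```text
time: 5.25
position: [604.5, 308.4, 120.2]
ee_rot: [-0.022, 1.0, 0.0, 0.001]
wrist_force: [0.9, 0.3, 0.4]
width: 20.6
finger_force: 29.5
```

```bash
python3 go.py 603.3 307.5 33 182.7
```

```text
t 5.25 pos [604.5 308.4 120.2] ang -177.46 w 20.6 F [0.9 0.3 0.4] ff 29.5
tilt [0.09 0.03]
slide units [ 0.028 -0.018  1.743] rotz units -0.04
```

Request:
{"method": "play_rows", "body": {"deltas": [{"slide": [0.02,-0.02,0.4],"rot": [0,0,0]},{"slide": [0,0,0.4],"rot": [0,0,0]},{"slide": [0,0,0.4],"rot": [0,0,0]},{"slide": [0,0,0.25],"rot": [0,0,0]},{"slide": [0,0,0.12],"rot": [0,0,0]},{"slide": [0,0,0.08],"rot": [0,0,0]},{"slide": [0,0,0.04],"rot": [0,0,0]},{"slide": [0,0,0.03],"rot": [0,0,0]}]}}

```text
time: 6.25
position: [602.8, 305.9, 33.6]
ee_rot: [-0.023, 1.0, 0.0, 0.0]
wrist_force: [1.3, 0.4, 0.7]
width: 20.2
finger_force: 29.5
```

```bash
python3 go.py 603.3 307.5 33 182.7;python3 - <<'E'
from h import *
s=viewer.snapshot("side"); cv2.imwrite("pics/side3.png",cv2.resize(s["image"][80:230,200:400,::-1],None,fx=3.5,fy=3.5))
E
```

```text
t 6.25 pos [602.8 305.9  33.6] ang -177.4 w 20.2 F [1.3 0.4 0.7] ff 29.5
tilt [0.03 0.01]
slide units [-0.01   0.031  0.011] rotz units -0.02
```

View pics/side3.png

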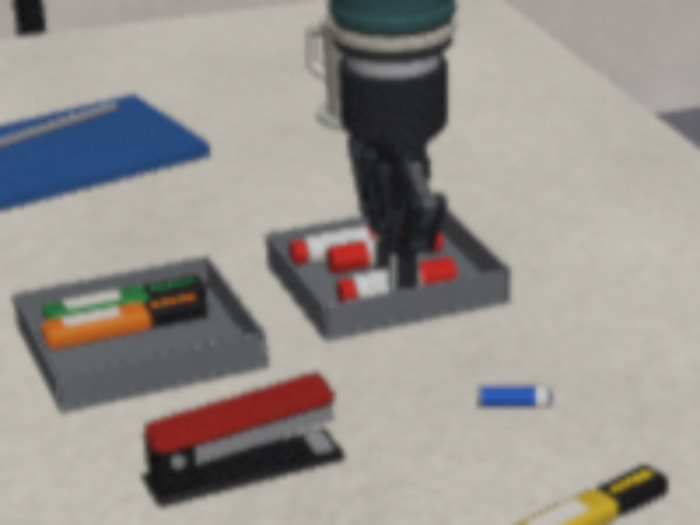

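It is inside the tray beside the other sticks. I'll lower it in millimetre steps until it touches.

Request:
{"method": "play_rows", "body": {"deltas": [{"slide": [0,0,0.02],"rot": [0,0,0]},{"slide": [0,0,0],"rot": [0,0,0]},{"slide": [0,0,0.01],"rot": [0,0,0]},{"slide": [0,0,0],"rot": [0,0,0]},{"slide": [0,0,0],"rot": [0,0,0]},{"slide": [0,0,0],"rot": [0,0,0]},{"slide": [0,0,0],"rot": [0,0,0]},{"slide": [0,0,0],"rot": [0,0,0]}]}}

```text
time: 7.3
position: [602.8, 305.9, 33.0]
ee_rot: [-0.023, 1.0, 0.0, 0.001]
wrist_force: [-4.7, -1.4, 13.1]
width: 20.6
finger_force: 30.8
```

Request:
{"method": "play_rows", "body": {"deltas": [{"slide": [0,0,-0.01],"rot": [0,0,0]},{"slide": [0,0,0],"rot": [0,0,0]},{"slide": [0,0,0],"rot": [0,0,0]},{"slide": [0,0,0],"rot": [0,0,0]},{"slide": [0,0,-0.1],"rot": [0,0,0]},{"slide": [0,0,-0.3],"rot": [0,0,0]},{"slide": [0,0,-0.6],"rot": [0,0,0]},{"slide": [0,0,-0.6],"rot": [0,0,0]}], "grip": 0.57}}

```text
time: 8.3
position: [602.7, 305.9, 114.3]
ee_rot: [-0.023, 1.0, 0.0, 0.0]
wrist_force: [0.5, -0.4, 0.7]
width: 36.3
finger_force: 0.0
```

```bash
python3 go.py 611.8 -5.1 100 197.9
```

```text
t 8.3 pos [602.7 305.9 114.3] ang -177.4 w 36.3 F [ 0.5 -0.4  0.7] ff 0.0
tilt [0.04 0.01]
slide units [ 0.102 -6.222  0.284] rotz units -3.34
```

Request:
{"method": "play_rows", "body": {"deltas": [{"slide": [0.01,-0.78,0],"rot": [0,0,0]},{"slide": [0.01,-0.78,0],"rot": [0,0,0]},{"slide": [0.01,-0.78,0],"rot": [0,0,0]},{"slide": [0.01,-0.78,0],"rot": [0,0,0]},{"slide": [0.01,-0.78,0],"rot": [0,0,0]},{"slide": [0.01,-0.78,0],"rot": [0,0,0]},{"slide": [0.02,-0.78,0],"rot": [0,0,0]},{"slide": [0.02,-0.76,0.1],"rot": [0,0,0]}], "grip": 0.35}}

```text
time: 9.3
position: [612.2, -6.4, 108.8]
ee_rot: [-0.023, 1.0, -0.0, 0.001]
wrist_force: [0.3, -0.3, -1.7]
width: 55.7
finger_force: 0.0
```

```bash
python3 go.py 611.8 -5.1 30 197.9
python3 - <<'E'
from h import *
s=viewer.snapshot("top"); cv2.imwrite("pics/top2.png",cv2.resize(s["image"][120:220,100:300,::-1],None,fx=3.5,fy=3.5))
E
```

```text
t 9.3 pos [612.2  -6.4 108.8] ang -177.4 w 55.7 F [ 0.3 -0.3 -1.7] ff 0.0
tilt [ 0.11 -0.02]
slide units [0.01  0.027 1.575] rotz units -3.34
```

View pics/top2.png

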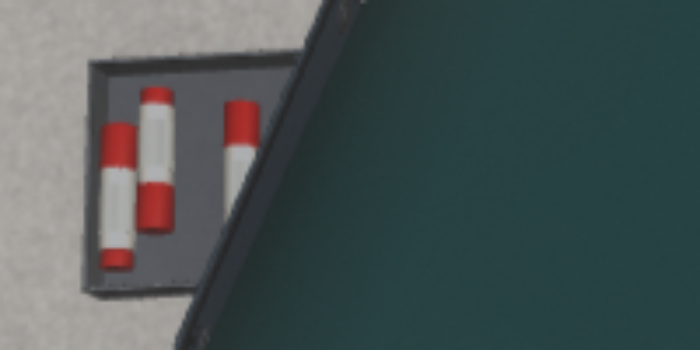

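The glue stick (crop (241,150)) lies parallel beside the other two on the tray floor. Descending on the highlighter.

Request:
{"method": "play_rows", "body": {"deltas": [{"slide": [0,0.03,0.1],"rot": [0,0,-0.84]},{"slide": [0,0,0.3],"rot": [0,0,-0.84]},{"slide": [0,0,0.4],"rot": [0,0,-0.83]},{"slide": [0,0,0.4],"rot": [0,0,-0.83]},{"slide": [0,0,0.2],"rot": [0,0,0]},{"slide": [0,0,0.1],"rot": [0,0,0]},{"slide": [0,0,0.05],"rot": [0,0,0]},{"slide": [0,0,0],"rot": [0,0,0]}]}}

```text
time: 10.35
position: [611.9, -3.6, 30.2]
ee_rot: [-0.155, 0.988, -0.0, 0.0]
wrist_force: [0.2, 0.3, -0.5]
width: 55.3
finger_force: 0.0
```

Request:
{"method": "play_rows", "body": {"deltas": [{"slide": [0,0,0],"rot": [0,0,0]},{"slide": [0,0,0],"rot": [0,0,0]},{"slide": [0,0,0],"rot": [0,0,0]},{"slide": [0,0,0],"rot": [0,0,0]},{"slide": [0,0,0],"rot": [0,0,0]},{"slide": [0,0,0],"rot": [0,0,0]},{"slide": [0,0,0],"rot": [0,0,0]},{"slide": [0,0,0],"rot": [0,0,0]}], "grip": 1}}

```text
time: 11.35
position: [611.9, -3.6, 30.2]
ee_rot: [-0.156, 0.988, -0.0, 0.0]
wrist_force: [-1.3, -0.4, 5.5]
width: 23.2
finger_force: 30.2
```

```bash
python3 go.py 409.6 277 120 183.6
```

```text
t 11.35 pos [611.9  -3.6  30.2] ang -162.09 w 23.2 F [-1.3 -0.4  5.5] ff 30.2
tilt [ 0.04 -0.01]
slide units [ 2.124  6.583 -1.799] rotz units 3.12
```

Request:
{"method": "play_rows", "body": {"deltas": [{"slide": [0,0,-0.1],"rot": [0,0,0]},{"slide": [0,0,-0.3],"rot": [0,0,0.4]},{"slide": [0,0,-0.4],"rot": [0,0,0.5]},{"slide": [0,0,-0.4],"rot": [0,0,0.5]},{"slide": [0,0,-0.4],"rot": [0,0,0.5]},{"slide": [0,0,-0.3],"rot": [0,0,0.5]},{"slide": [0,0,-0.1],"rot": [0,0,0.4]},{"slide": [0,0,0],"rot": [0,0,0.32]}]}}

```text
time: 12.35
position: [611.8, -3.6, 130.1]
ee_rot: [-0.031, 1.0, -0.0, 0.0]
wrist_force: [0.5, -0.3, -0.1]
width: 23.1
finger_force: 29.5
```

```bash
python3 go.py 409.6 277 120 183.6
python3 - <<'E'
from h import *
s=viewer.snapshot("side"); cv2.imwrite("pics/side4.png",cv2.resize(s["image"][100:300,200:460,::-1],None,fx=2.5,fy=2.5))
E
```

```text
t 12.35 pos [611.8  -3.6 130.1] ang -176.49 w 23.1 F [ 0.5 -0.3 -0.1] ff 29.5
tilt [ 0.03 -0.  ]
slide units [3.693 5.848 0.2  ] rotz units -0.02
```

View pics/side4.png

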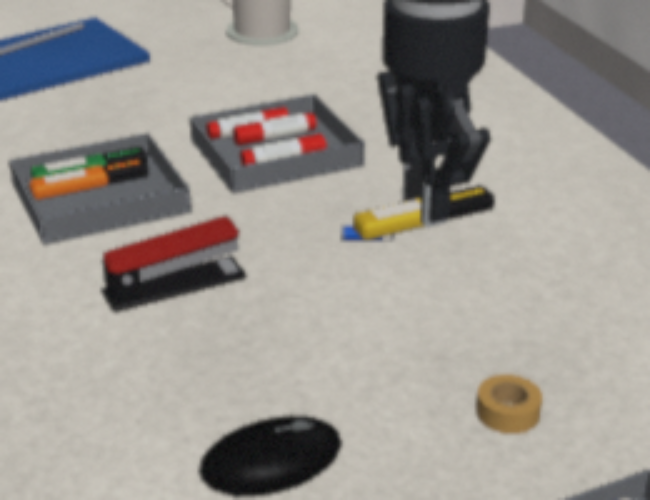

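The highlighter is held level at mid-length, and the glue stick lies in its tray. Moving the highlighter over.

Request:
{"method": "play_rows", "body": {"deltas": [{"slide": [0.46,0.73,0],"rot": [0,0,0]},{"slide": [0.46,0.73,0],"rot": [0,0,0]},{"slide": [0.46,0.73,0],"rot": [0,0,0]},{"slide": [0.46,0.73,0],"rot": [0,0,0]},{"slide": [0.46,0.73,0],"rot": [0,0,0]},{"slide": [0.46,0.73,0],"rot": [0,0,0]},{"slide": [0.46,0.73,0],"rot": [0,0,0]},{"slide": [0.46,0.73,0.2],"rot": [0,0,0]}]}}

```text
time: 13.4
position: [408.9, 277.3, 119.7]
ee_rot: [-0.031, 1.0, 0.0, 0.0]
wrist_force: [0.2, 1.1, -1.0]
width: 23.0
finger_force: 29.5
```

```bash
python3 go.py 409.6 277 33.2 183.6
```

```text
t 13.4 pos [408.9 277.3 119.7] ang -176.4 w 23.0 F [ 0.2  1.1 -1. ] ff 29.5
tilt [0.02 0.01]
slide units [-0.013 -0.008  1.729] rotz units -0.0
```

Request:
{"method": "play_rows", "body": {"deltas": [{"slide": [-0.01,-0.01,0.4],"rot": [0,0,0]},{"slide": [0,0,0.4],"rot": [0,0,0]},{"slide": [0,0,0.4],"rot": [0,0,0]},{"slide": [0,0,0.25],"rot": [0,0,0]},{"slide": [0,0,0.12],"rot": [0,0,0]},{"slide": [0,0,0.08],"rot": [0,0,0]},{"slide": [0,0,0.04],"rot": [0,0,0]},{"slide": [0,0,0.02],"rot": [0,0,0]}]}}

```text
time: 14.4
position: [410.4, 275.9, 34.5]
ee_rot: [-0.031, 1.0, 0.0, 0.0]
wrist_force: [-0.4, -0.8, -0.2]
width: 22.7
finger_force: 29.6
```

Request:
{"method": "play_rows", "body": {"deltas": [{"slide": [0,0,0.02],"rot": [0,0,0]},{"slide": [0,0,0],"rot": [0,0,0]},{"slide": [0,0,0],"rot": [0,0,0]},{"slide": [0,0,0],"rot": [0,0,0]},{"slide": [0,0,0],"rot": [0,0,0]},{"slide": [0,0,0],"rot": [0,0,0]},{"slide": [0,0,0],"rot": [0,0,0]},{"slide": [0,0,0],"rot": [0,0,0]}]}}

```text
time: 15.4
position: [410.2, 275.8, 33.3]
ee_rot: [-0.031, 1.0, 0.0, -0.0]
wrist_force: [0.2, -0.2, 0.3]
width: 23.0
finger_force: 29.6
```

Request:
{"method": "play_rows", "body": {"deltas": [{"slide": [0,0,0.01],"rot": [0,0,0]},{"slide": [0,0,0],"rot": [0,0,0]},{"slide": [0,0,0],"rot": [0,0,0]},{"slide": [0,0,0],"rot": [0,0,0]},{"slide": [0,0,0],"rot": [0,0,0]},{"slide": [0,0,0],"rot": [0,0,0]},{"slide": [0,0,0],"rot": [0,0,0]},{"slide": [0,0,0],"rot": [0,0,0]}]}}

```text
time: 16.4
position: [410.3, 275.8, 33.2]
ee_rot: [-0.032, 1.0, 0.0, 0.0]
wrist_force: [-1.8, -1.4, 9.7]
width: 22.8
finger_force: 30.7
```

Contact. Releasing and rising.

Request:
{"method": "play_rows", "body": {"deltas": [{"slide": [0,0,0],"rot": [0,0,0]},{"slide": [0,0,0],"rot": [0,0,0]},{"slide": [0,0,0],"rot": [0,0,0]},{"slide": [0,0,0],"rot": [0,0,0]},{"slide": [0,0,-0.1],"rot": [0,0,0]},{"slide": [0,0,-0.3],"rot": [0,0,0]},{"slide": [0,0,-0.6],"rot": [0,0,0]},{"slide": [0,0,-0.6],"rot": [0,0,0]}], "grip": 0.57}}

```text
time: 17.4
position: [410.1, 275.8, 113.9]
ee_rot: [-0.031, 1.0, -0.0, -0.0]
wrist_force: [0.9, 0.9, -0.5]
width: 36.7
finger_force: 0.0
```

```bash
python3 go.py 624 133 100 157.6
```

```text
t 17.4 pos [410.1 275.8 113.9] ang -176.39 w 36.7 F [ 0.9  0.9 -0.5] ff 0.0
tilt [-0.01 -0.  ]
slide units [-4.09  -3.119  0.278] rotz units 5.67
```

Request:
{"method": "play_rows", "body": {"deltas": [{"slide": [-0.51,-0.39,0],"rot": [0,0,0]},{"slide": [-0.51,-0.39,0],"rot": [0,0,0]},{"slide": [-0.51,-0.39,0],"rot": [0,0,0]},{"slide": [-0.51,-0.39,0],"rot": [0,0,0]},{"slide": [-0.51,-0.39,0],"rot": [0,0,0]},{"slide": [-0.51,-0.39,0],"rot": [0,0,0]},{"slide": [-0.51,-0.39,0],"rot": [0,0,0]},{"slide": [-0.51,-0.39,0.1],"rot": [0,0,0]}], "grip": 0.45}}

```text
time: 18.4
position: [624.7, 132.3, 108.3]
ee_rot: [-0.031, 1.0, 0.0, 0.0]
wrist_force: [-0.1, 1.1, -0.2]
width: 47.0
finger_force: 0.0
```

```bash
python3 go.py 624 133 30 157.6;python3 - <<'E'
from h import *
s=viewer.snapshot("side"); cv2.imwrite("pics/side5.png",cv2.resize(s["image"][100:260,200:400,::-1],None,fx=3,fy=3))
h=cv2.cvtColor(s["image"],cv2.COLOR_RGB2HSV).astype(int)
for k in blobs(s,lambda h,S,v:(abs(h-114)<10)&(S>120)&(v>80),15):
    R=cv2.minAreaRect(k)
    if 330<R[0][0]<370: print(np.round(R[0],1),k[:,0].min(),k[:,0].max(),cast(s,[[k[:,0].min(),k[k[:,0]==k[:,0].min()][:,1].mean()],[k[:,0].max(),k[k[:,0]==k[:,0].max()][:,1].mean()],R[0]],7.25).round(1))
E
```

```text
t 18.4 pos [624.7 132.3 108.3] ang -176.39 w 47.0 F [-0.1  1.1 -0.2] ff 0.0
tilt [0.04 0.  ]
slide units [0.013 0.015 1.566] rotz units 5.67
[345. 193.] 338 352 [[605.  138.3   7.2]
 [636.1 128.7   7.2]
 [620.1 132.5   7.2]]
```

View pics/side5.png

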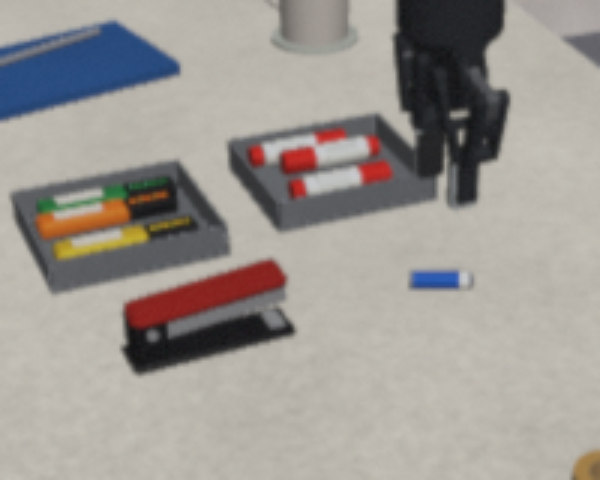

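The highlighter lies in its tray parallel to the others with its cap the same way. The battery at crop (440,280) agrees with the top measurement.

Request:
{"method": "play_rows", "body": {"deltas": [{"slide": [0,0,0.1],"rot": [0,0,0.71]},{"slide": [0,0,0.3],"rot": [0,0,0.71]},{"slide": [0,0,0.4],"rot": [0,0,0.71]},{"slide": [0,0,0.4],"rot": [0,0,0.71]},{"slide": [0,0,0.2],"rot": [0,0,0.71]},{"slide": [0,0,0.1],"rot": [0,0,0.71]},{"slide": [0,0,0.05],"rot": [0,0,0.71]},{"slide": [0,0,0],"rot": [0,0,0.7]}]}}

```text
time: 19.45
position: [623.4, 133.0, 30.3]
ee_rot: [0.195, 0.981, -0.0, -0.0]
wrist_force: [-0.1, -0.0, -0.0]
width: 47.1
finger_force: 0.0
```

Request:
{"method": "play_rows", "body": {"deltas": [{"slide": [0,0,0],"rot": [0,0,0]},{"slide": [0,0,0],"rot": [0,0,0]},{"slide": [0,0,0],"rot": [0,0,0]},{"slide": [0,0,0],"rot": [0,0,0]},{"slide": [0,0,0],"rot": [0,0,0]},{"slide": [0,0,0],"rot": [0,0,0]},{"slide": [0,0,0],"rot": [0,0,0]},{"slide": [0,0,0],"rot": [0,0,0]}], "grip": 1}}

```text
time: 20.45
position: [623.7, 133.0, 30.5]
ee_rot: [0.194, 0.981, 0.0, 0.0]
wrist_force: [-1.8, 0.3, 5.2]
width: 13.0
finger_force: 30.3
```

```bash
python3 go.py 600.9 -339.7 120 183.7
```

```text
t 20.45 pos [623.7 133.   30.5] ang 157.64 w 13.0 F [-1.8  0.3  5.2] ff 30.3
tilt [0.01 0.01]
slide units [-3.177 -8.917 -1.792] rotz units -5.69
```

Request:
{"method": "play_rows", "body": {"deltas": [{"slide": [0,0,-0.1],"rot": [0,0,0]},{"slide": [0,0,-0.3],"rot": [0,0,-0.81]},{"slide": [0,0,-0.4],"rot": [0,0,-0.82]},{"slide": [0,0,-0.4],"rot": [0,0,-0.82]},{"slide": [0,0,-0.4],"rot": [0,0,-0.81]},{"slide": [0,0,-0.2],"rot": [0,0,-0.81]},{"slide": [0,0,0],"rot": [0,0,-0.81]},{"slide": [0,0,0],"rot": [0,0,-0.81]}]}}

```text
time: 21.45
position: [623.7, 132.9, 120.6]
ee_rot: [-0.033, 0.999, -0.0, 0.0]
wrist_force: [-0.8, -0.0, 0.2]
width: 12.9
finger_force: 29.7
```

```bash
python3 go.py 600.9 -339.7 120 183.7
```

```text
t 21.45 pos [623.7 132.9 120.6] ang -176.17 w 12.9 F [-0.8 -0.   0.2] ff 29.7
tilt [ 0.02 -0.  ]
slide units [ 1.086 -9.401  0.012] rotz units 0.03
```

Request:
{"method": "play_rows", "body": {"deltas": [{"slide": [0.09,-0.78,0],"rot": [0,0,0]},{"slide": [0.09,-0.78,0],"rot": [0,0,0]},{"slide": [0.09,-0.78,0],"rot": [0,0,0]},{"slide": [0.09,-0.78,0],"rot": [0,0,0]},{"slide": [0.09,-0.78,0],"rot": [0,0,0]},{"slide": [0.09,-0.78,0],"rot": [0,0,0]},{"slide": [0.09,-0.78,0],"rot": [0,0,0]},{"slide": [0.09,-0.78,0],"rot": [0,0,0]}]}}

```text
time: 22.45
position: [607.7, -182.0, 120.4]
ee_rot: [-0.032, 0.999, -0.0, -0.0]
wrist_force: [0.0, -0.6, -0.6]
width: 12.9
finger_force: 29.7
```

Request:
{"method": "play_rows", "body": {"deltas": [{"slide": [0.09,-0.78,0],"rot": [0,0,0]},{"slide": [0.09,-0.78,0],"rot": [0,0,0]},{"slide": [0.09,-0.78,0],"rot": [0,0,0]},{"slide": [0.09,-0.78,0],"rot": [0,0,0]},{"slide": [0,0,0.2],"rot": [0,0,0]},{"slide": [0,0,0.4],"rot": [0,0,0]},{"slide": [0,0,0.3],"rot": [0,0,0]},{"slide": [0,0,0],"rot": [0,0,0]}]}}

```text
time: 23.45
position: [599.5, -336.6, 74.1]
ee_rot: [-0.033, 0.999, 0.001, -0.001]
wrist_force: [-1.0, 0.6, 0.7]
width: 13.1
finger_force: 29.7
```

```bash
python3 go.py 600.9 -339.7 33.5 183.7
python3 - <<'E'
from h import *
s=viewer.snapshot("side"); cv2.imwrite("pics/side6.png",cv2.resize(s["image"][200:400,250:530,::-1],None,fx=2.5,fy=2.5))
E
```

```text
t 23.45 pos [ 599.5 -336.6   74.1] ang -176.27 w 13.1 F [-1.   0.6  0.7] ff 29.7
tilt [-0.11  0.08]
slide units [-0.026 -0.066  0.813] rotz units 0.01
```

View pics/side6.png

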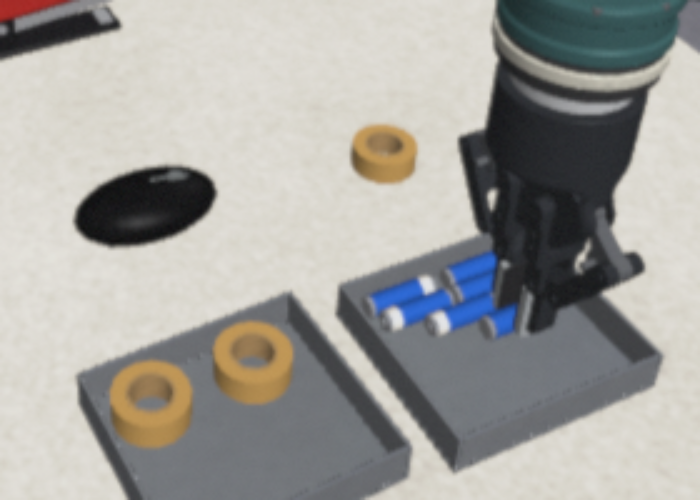

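The battery is held level, parallel to the others over the free strip (still about 40 mm up). Lowering it.

Request:
{"method": "play_rows", "body": {"deltas": [{"slide": [-0.02,-0.06,0.2],"rot": [0,0,0]},{"slide": [0,0,0.3],"rot": [0,0,0]},{"slide": [0,0,0.15],"rot": [0,0,0]},{"slide": [0,0,0.08],"rot": [0,0,0]},{"slide": [0,0,0.04],"rot": [0,0,0]},{"slide": [0,0,0.03],"rot": [0,0,0]},{"slide": [0,0,0.01],"rot": [0,0,0]},{"slide": [0,0,0],"rot": [0,0,0]}]}}

```text
time: 24.5
position: [601.2, -340.5, 34.9]
ee_rot: [-0.032, 0.999, -0.0, 0.0]
wrist_force: [-0.1, 0.4, -1.6]
width: 13.0
finger_force: 29.7
```

Request:
{"method": "play_rows", "body": {"deltas": [{"slide": [0,0,0.01],"rot": [0,0,0]},{"slide": [0,0,0],"rot": [0,0,0]},{"slide": [0,0,0],"rot": [0,0,0]},{"slide": [0,0,0],"rot": [0,0,0]},{"slide": [0,0,0],"rot": [0,0,0]},{"slide": [0,0,0],"rot": [0,0,0]},{"slide": [0,0,0],"rot": [0,0,0]},{"slide": [0,0,0],"rot": [0,0,0]}]}}

```text
time: 25.5
position: [601.2, -340.5, 34.3]
ee_rot: [-0.032, 0.999, -0.0, -0.0]
wrist_force: [0.4, -0.7, -0.1]
width: 13.2
finger_force: 29.8
```

Request:
{"method": "play_rows", "body": {"deltas": [{"slide": [0,0,0.01],"rot": [0,0,0]},{"slide": [0,0,0],"rot": [0,0,0]},{"slide": [0,0,0.01],"rot": [0,0,0]},{"slide": [0,0,0],"rot": [0,0,0]},{"slide": [0,0,0],"rot": [0,0,0]},{"slide": [0,0,0],"rot": [0,0,0]},{"slide": [0,0,0],"rot": [0,0,0]},{"slide": [0,0,0],"rot": [0,0,0]}]}}

```text
time: 26.5
position: [601.2, -340.5, 33.5]
ee_rot: [-0.032, 0.999, -0.0, 0.0]
wrist_force: [-1.4, 1.9, 5.8]
width: 12.9
finger_force: 30.3
```

Request:
{"method": "play_rows", "body": {"deltas": [{"slide": [0,0,0],"rot": [0,0,0]},{"slide": [0,0,0],"rot": [0,0,0]},{"slide": [0,0,0],"rot": [0,0,0]},{"slide": [0,0,0],"rot": [0,0,0]},{"slide": [0,0,-0.1],"rot": [0,0,0]},{"slide": [0,0,-0.3],"rot": [0,0,0]},{"slide": [0,0,-0.6],"rot": [0,0,0]},{"slide": [0,0,-0.6],"rot": [0,0,0]}], "grip": 0.6}}

```text
time: 27.5
position: [601.2, -340.5, 115.3]
ee_rot: [-0.032, 0.999, -0.0, 0.0]
wrist_force: [-0.0, 0.4, 0.6]
width: 34.1
finger_force: 0.0
```

Request:
{"method": "play_rows", "body": {"deltas": [{"slide": [0,0,0],"rot": [0,0,1]},{"slide": [0,0,0],"rot": [0,0,1]},{"slide": [0,0,0],"rot": [0,0,1]},{"slide": [0,0,0],"rot": [0,0,1]},{"slide": [0,0,0],"rot": [0,0,1]},{"slide": [0,0,0],"rot": [0,0,1]},{"slide": [0,0,0],"rot": [0,0,1]},{"slide": [0,0,0],"rot": [0,0,1]}], "grip": 0}}

```text
time: 28.5
position: [601.3, -340.6, 114.5]
ee_rot: [0.285, 0.959, -0.0, 0.0]
wrist_force: [-0.2, -0.2, -0.9]
width: 85.4
finger_force: 0.0
```

Request:
{"method": "play_rows", "body": {"deltas": [{"slide": [0,0,0],"rot": [0,0,1]},{"slide": [0,0,0],"rot": [0,0,1]},{"slide": [0,0,0],"rot": [0,0,1]},{"slide": [0,0,0],"rot": [0,0,1]},{"slide": [0,0,0],"rot": [0,0,1]},{"slide": [0,0,0],"rot": [0,0,1]},{"slide": [0,0,0],"rot": [0,0,1]},{"slide": [0,0,0],"rot": [0,0,1]}]}}

```text
time: 29.5
position: [601.3, -340.6, 114.5]
ee_rot: [0.572, 0.82, 0.0, 0.001]
wrist_force: [0.3, -0.3, 0.0]
width: 85.5
finger_force: 0.0
```

```bash
python3 go.py 627.2 -134 110 95.8
```

```text
t 29.5 pos [ 601.3 -340.6  114.5] ang 110.21 w 85.5 F [ 0.3 -0.3  0. ] ff 0.0
tilt [ 0.05 -0.04]
slide units [3.698 1.913 0.089] rotz units 3.14
```

Request:
{"method": "play_rows", "body": {"deltas": [{"slide": [0,0,0],"rot": [0,0,1]},{"slide": [0,0,0],"rot": [0,0,1]},{"slide": [0,0,0],"rot": [0,0,1]},{"slide": [0.81,0.19,0],"rot": [0,0,0.14]},{"slide": [0.81,0.19,0],"rot": [0,0,0]},{"slide": [0.81,0.19,0],"rot": [0,0,0]},{"slide": [0.81,0.19,0],"rot": [0,0,0]},{"slide": [0.81,0.18,0],"rot": [0,0,0]}], "grip": 0.1}}

```text
time: 30.5
position: [626.7, -132.9, 114.6]
ee_rot: [0.669, 0.743, 0.0, 0.001]
wrist_force: [0.4, 0.4, -0.1]
width: 76.9
finger_force: 0.0
```

```bash
python3 go.py 627.2 -134 31 95.8
python3 - <<'E'
from h import *
s=viewer.snapshot("side"); cv2.imwrite("pics/side7.png",cv2.resize(s["image"][200:400,250:530,::-1],None,fx=2.5,fy=2.5))
E
```

```text
t 30.5 pos [ 626.7 -132.9  114.6] ang 95.97 w 76.9 F [ 0.4  0.4 -0.1] ff 0.0
tilt [ 0.07 -0.02]
slide units [-0.023  0.005  1.672] rotz units 0.04
```

View pics/side7.png

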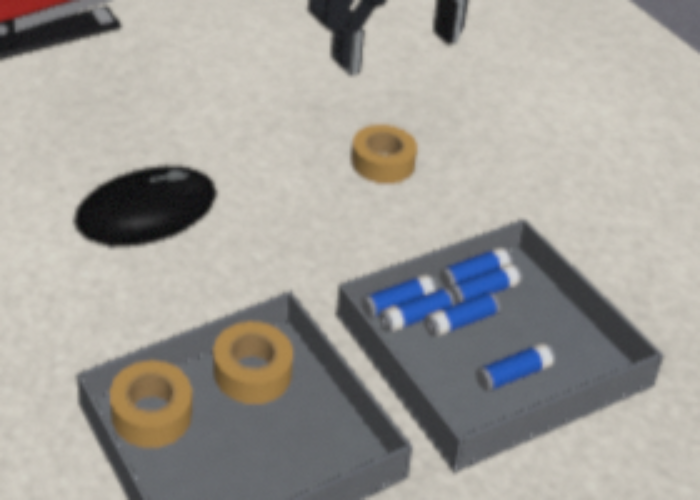

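The battery lies parallel in its tray (crop (515,367)), and the tape is still at crop (384,153). Descending on the tape.

Request:
{"method": "play_rows", "body": {"deltas": [{"slide": [-0.02,0,0.2],"rot": [0,0,0.04]},{"slide": [0,0,0.4],"rot": [0,0,0]},{"slide": [0,0,0.4],"rot": [0,0,0]},{"slide": [0,0,0.3],"rot": [0,0,0]},{"slide": [0,0,0.2],"rot": [0,0,0]},{"slide": [0,0,0.1],"rot": [0,0,0]},{"slide": [0,0,0.06],"rot": [0,0,0]},{"slide": [0,0,0],"rot": [0,0,0]}]}}

```text
time: 31.55
position: [626.6, -135.2, 30.4]
ee_rot: [0.67, 0.742, 0.0, 0.0]
wrist_force: [0.2, 0.4, 0.3]
width: 77.1
finger_force: 0.0
```

Request:
{"method": "play_rows", "body": {"deltas": [{"slide": [0,0,0],"rot": [0,0,0]},{"slide": [0,0,0],"rot": [0,0,0]},{"slide": [0,0,0],"rot": [0,0,0]},{"slide": [0,0,0],"rot": [0,0,0]},{"slide": [0,0,0],"rot": [0,0,0]},{"slide": [0,0,0],"rot": [0,0,0]},{"slide": [0,0,0],"rot": [0,0,0]},{"slide": [0,0,0],"rot": [0,0,0]}], "grip": 1}}

```text
time: 32.55
position: [626.7, -135.1, 31.0]
ee_rot: [0.67, 0.742, 0.0, 0.0]
wrist_force: [-0.7, 0.7, 6.6]
width: 46.9
finger_force: 29.8
```

```bash
python3 go.py 428.9 -346.7 120 95.8
```

```text
t 32.55 pos [ 626.7 -135.1   31. ] ang 95.79 w 46.9 F [-0.7  0.7  6.6] ff 29.8
tilt [ 0.04 -0.02]
slide units [-3.811 -4.361 -1.782] rotz units -0.0
```

Lift, then travel.

Request:
{"method": "play_rows", "body": {"deltas": [{"slide": [0,0,-0.1],"rot": [0,0,0]},{"slide": [0,0,-0.3],"rot": [0,0,0]},{"slide": [0,0,-0.5],"rot": [0,0,0]},{"slide": [0,0,-0.5],"rot": [0,0,0]},{"slide": [0,0,-0.4],"rot": [0,0,0]},{"slide": [0,0,0],"rot": [0,0,0]},{"slide": [-0.4,-0.45,0],"rot": [0,0,0]},{"slide": [-0.4,-0.45,0],"rot": [0,0,0]}]}}

```text
time: 33.55
position: [585.0, -179.6, 119.7]
ee_rot: [0.67, 0.742, -0.0, -0.0]
wrist_force: [-1.0, -0.7, -0.3]
width: 46.6
finger_force: 30.9
```

Request:
{"method": "play_rows", "body": {"deltas": [{"slide": [-0.4,-0.45,0],"rot": [0,0,0]},{"slide": [-0.45,-0.5,0],"rot": [0,0,0]},{"slide": [-0.45,-0.5,0],"rot": [0,0,0]},{"slide": [-0.45,-0.5,0],"rot": [0,0,0]},{"slide": [-0.45,-0.55,0],"rot": [0,0,0]},{"slide": [-0.45,-0.55,0],"rot": [0,0,0]},{"slide": [-0.35,-0.4,0],"rot": [0,0,0]},{"slide": [0,0,0],"rot": [0,0,0]}]}}

```text
time: 34.55
position: [428.1, -346.9, 119.9]
ee_rot: [0.671, 0.741, -0.0, -0.0]
wrist_force: [0.1, 0.4, 0.3]
width: 46.5
finger_force: 30.9
```

```bash
python3 go.py 428.9 -346.7 34.5 95.8;  python3 - <<'E'
from h import *
s=viewer.snapshot("side"); cv2.imwrite("pics/side8.png",cv2.resize(s["image"][200:400,200:480,::-1],None,fx=2.5,fy=2.5))
E
```

```text
t 34.55 pos [ 428.1 -346.9  119.9] ang 95.66 w 46.5 F [0.1 0.4 0.3] ff 30.9
tilt [-0.03  0.02]
slide units [0.002 0.016 1.708] rotz units -0.03
```

View pics/side8.png

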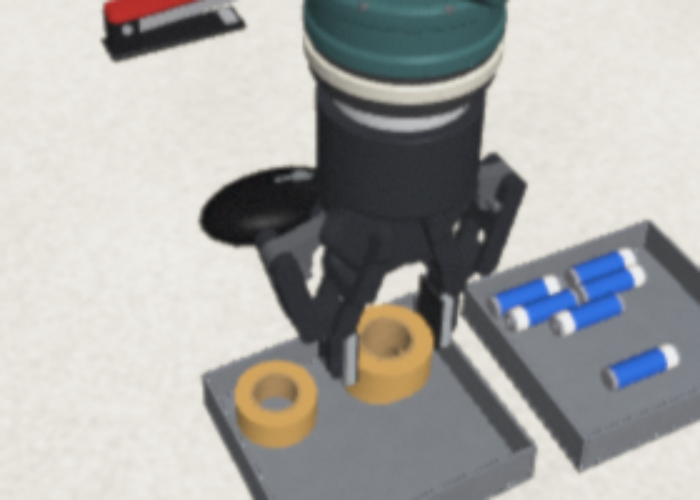

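The tape is held level above the tray's free strip. Lowering it.

Request:
{"method": "play_rows", "body": {"deltas": [{"slide": [0,0.02,0.3],"rot": [0,0,0]},{"slide": [0,0,0.4],"rot": [0,0,0]},{"slide": [0,0,0.4],"rot": [0,0,0]},{"slide": [0,0,0.3],"rot": [0,0,0]},{"slide": [0,0,0.15],"rot": [0,0,0]},{"slide": [0,0,0.08],"rot": [0,0,0]},{"slide": [0,0,0.05],"rot": [0,0,0]},{"slide": [0,0,0.02],"rot": [0,0,0]}]}}

```text
time: 35.6
position: [430.4, -346.1, 35.5]
ee_rot: [0.671, 0.742, -0.0, 0.0]
wrist_force: [-0.1, -0.7, 1.0]
width: 46.7
finger_force: 30.9
```

Request:
{"method": "play_rows", "body": {"deltas": [{"slide": [0,0,0],"rot": [0,0,0]},{"slide": [0,0,0.01],"rot": [0,0,0]},{"slide": [0,0,0],"rot": [0,0,0]},{"slide": [0,0,0],"rot": [0,0,0]},{"slide": [0,0,0],"rot": [0,0,0]},{"slide": [0,0,0],"rot": [0,0,0]},{"slide": [0,0,0],"rot": [0,0,0]},{"slide": [0,0,0],"rot": [0,0,0]}]}}

```text
time: 36.6
position: [430.2, -346.0, 34.8]
ee_rot: [0.671, 0.742, 0.0, -0.0]
wrist_force: [0.4, 0.1, -0.2]
width: 46.8
finger_force: 30.9
```

Request:
{"method": "play_rows", "body": {"deltas": [{"slide": [0,0,0.01],"rot": [0,0,0]},{"slide": [0,0,0],"rot": [0,0,0]},{"slide": [0,0,0.01],"rot": [0,0,0]},{"slide": [0,0,0],"rot": [0,0,0]},{"slide": [0,0,0],"rot": [0,0,0]},{"slide": [0,0,0],"rot": [0,0,0]},{"slide": [0,0,0],"rot": [0,0,0]},{"slide": [0,0,0],"rot": [0,0,0]}]}}

```text
time: 37.6
position: [430.3, -346.0, 34.0]
ee_rot: [0.671, 0.742, -0.0, 0.0]
wrist_force: [-0.5, 0.6, 6.8]
width: 47.0
finger_force: 31.3
```

Request:
{"method": "play_rows", "body": {"deltas": [{"slide": [0,0,0],"rot": [0,0,0]},{"slide": [0,0,0],"rot": [0,0,0]},{"slide": [0,0,0],"rot": [0,0,0]},{"slide": [0,0,0],"rot": [0,0,0]},{"slide": [0,0,-0.1],"rot": [0,0,0]},{"slide": [0,0,-0.3],"rot": [0,0,0]},{"slide": [0,0,-0.6],"rot": [0,0,0]},{"slide": [0,0,-0.6],"rot": [0,0,0]}], "grip": 0.3}}

```text
time: 38.6
position: [430.3, -346.0, 115.7]
ee_rot: [0.671, 0.742, -0.0, 0.0]
wrist_force: [0.6, 0.4, 0.7]
width: 59.7
finger_force: 0.0
```

Request:
{"method": "play_rows", "body": {"deltas": [{"slide": [0,0,-0.6],"rot": [0,0,0]},{"slide": [0,0,-0.6],"rot": [0,0,0]},{"slide": [0,0,-0.6],"rot": [0,0,0]},{"slide": [-0.7,0,-0.3],"rot": [0,0,0]},{"slide": [-0.7,0,-0.3],"rot": [0,0,0]},{"slide": [-0.7,0,0],"rot": [0,0,0]},{"slide": [-0.7,0,0],"rot": [0,0,0]},{"slide": [0,0,0],"rot": [0,0,0]}]}}

```text
time: 39.6
position: [444.1, -487.0, 234.0]
ee_rot: [0.671, 0.741, -0.0, 0.0]
wrist_force: [-0.1, -0.3, 0.0]
width: 59.5
finger_force: 0.0
```

Run:
```python
from h import *
s=viewer.snapshot("top"); cv2.imwrite("pics/top9.png",cv2.convertScaleAbs(cv2.resize(s["image"][120:310,110:520,::-1],None,fx=1.9,fy=1.9),alpha=1.5))
```

```text
(no output)
```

View pics/top9.png

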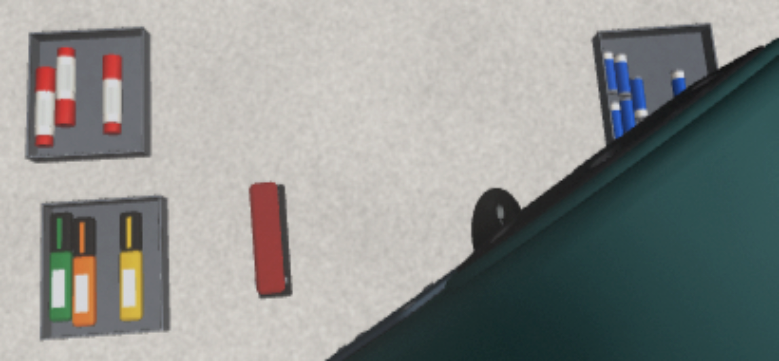

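The glue stick and highlighter are right, and the stapler and mouse haven't moved. The arm hides the tape, so one last look from the side.

Run:
```python
from h import *
s=viewer.snapshot("side"); cv2.imwrite("pics/side9.png",cv2.resize(s["image"][120:400,180:540,::-1],None,fx=2,fy=2))
```

```text
(no output)
```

View pics/side9.png

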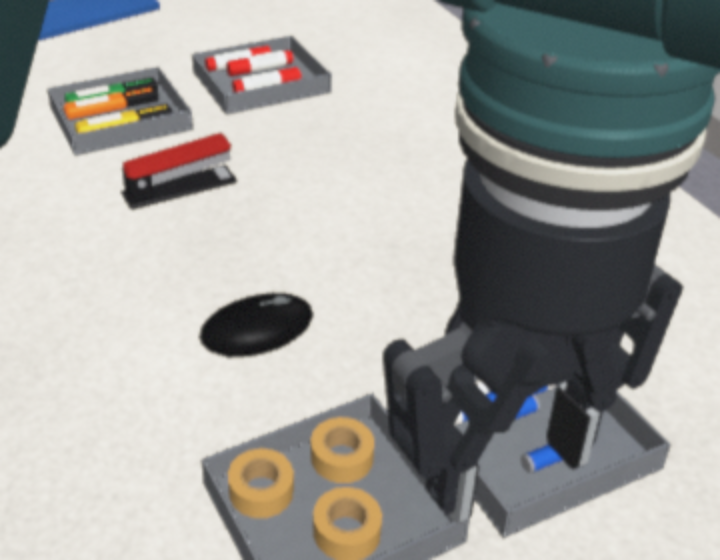

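The tape lies flat at crop (347,523) beside the other two, and everything is in place.

```bash
python3 -c "
from bench import ticket
print(ticket.close_job())"
```

```text
the job is handed in; nothing more can be done
None
```

The glue stick, highlighter, battery and tape roll were each set down in their matching trays, in that order; the mouse and stapler were left where they were, and the job was handed in at about 40 s of the 80 s allowed (no verdict came back).

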